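Draw out the wide-vial tray of an autosampler

TASK

Get the autosampler ready for its wide vials to be unloaded, with their tray the only one out: slide the empty tray, which was left part-way out, fully home, and hook a fingertip behind the front lip of the tray that holds the wide vials and draw it all the way out to its stop. Work with the fingertips only: do not pinch a tray's lip between the fingers, do not touch or lift the wide vials, which stay standing in their holes, and leave the tray of slim vials shut and the other things on the bench where they are.

Things in the scene. Friction and masses are not known exactly. Their poses are not given: they have to be found in the camera images.
- sampler: vial autosampler, white housing fixed on the bench, 420 mm wide (y from -182 to +238 mm). Origin on the bench under the outer face of the middle tray's lip when home. x points into the sampler, y along the row of trays, z up. Three trays side by side, 104 mm apart (y = -104, 0, 104 mm, in any order), on level slides. Behind them, from x = 192 mm, a housing 88 mm tall and a gantry up to 240 mm
- needle_head (a point): lower end of the sampler's needle guide, 121 mm up, parked over the wash block at the +y end; its arm runs from there back to the gantry, 190 to 226 mm in the sampler's y, from 100 mm in its x, up to 231 mm above the bench
- slim_lip (a point): tray holding SLIM vials (many, 12 mm across, tops 74 mm above the bench): middle of the top edge of the inner face of its lip. All three trays are alike: 95 mm wide; block 124 mm long, top 62 mm above the bench; in front of it an open-ended finger trough, 36 mm from block to lip, floor 38 mm above the bench; upright lip 6 mm thick, 95 mm wide, top 66 mm up. Free space below an open tray
- wide_lip (a point): tray holding the WIDE vials (caps 20 mm across): middle of the TOP edge of the inner face of its front lip (the face a hooked fingertip pulls on), 66 mm above the bench; moves with the tray. x points into the sampler (the tray is drawn out along -x), y along the lip, z up. The lip's outer face lies 6 mm out along -x
- empty_lip (a point): EMPTY tray (4 x 3 open holes 23 mm across, no vials): middle of the TOP edge of the inner face of its front lip (the face a hooked fingertip pulls on), 66 mm above the bench; moves with the tray. x points into the sampler (the tray is drawn out along -x), y along the lip, z up. The lip's outer face lies 6 mm out along -x
- wide_tray (a joint): how far the wide-vial tray is drawn out, m: 0 home, 0.110 at its end stop; slides with about 2 N of friction plus 6 N per m/s, stays where it is left, no spring
- empty_tray (a joint): how far the empty tray is out, m: 0 fully home (end stop), 0.110 at its outer stop; same slide; starts 35 to 85 mm out
- slim_tray (a joint): how far the tray of slim vials (many vials 12 mm across) is out, m: 0 home, where it starts
- vial0_mid (a point): wide vial 1 of 4 standing loose in a hole of the wide-vial tray: glass, crimped metal cap, 22.5 mm across, 46 mm tall, foot 42 mm and cap 88 mm above the bench, hole 20 mm deep. Point at its centre, half-way up; z axis along the vial
- vial1_mid (a point): wide vial 2 of 4 standing loose in a hole of the wide-vial tray: glass, crimped metal cap, 22.5 mm across, 46 mm tall, foot 42 mm and cap 88 mm above the bench, hole 20 mm deep. Point at its centre, half-way up; z axis along the vial
- vial2_mid (a point): wide vial 3 of 4 standing loose in a hole of the wide-vial tray: glass, crimped metal cap, 22.5 mm across, 46 mm tall, foot 42 mm and cap 88 mm above the bench, hole 20 mm deep. Point at its centre, half-way up; z axis along the vial
- vial3_mid (a point): wide vial 4 of 4 standing loose in a hole of the wide-vial tray: glass, crimped metal cap, 22.5 mm across, 46 mm tall, foot 42 mm and cap 88 mm above the bench, hole 20 mm deep. Point at its centre, half-way up; z axis along the vial
- spare0: a spare wide vial standing on the bench by the sampler, 22.5 mm across, 46 mm tall; a bystander. Origin at the centre of its underside
- spare1: a second spare wide vial standing on the bench by the sampler, same size; a bystander. Origin at the centre of its underside
- reagent: brown reagent bottle, 60 mm across, 125 mm tall; a bystander. Origin at the centre of its underside
- beaker: glass beaker, 68 mm across, 85 mm tall; a bystander. Origin at the centre of its underside
- capbox: open clear box of vial caps, 85 x 85 x 30 mm; a bystander. Origin at the centre of its underside
- wellplate: white well plate lying flat, 127 x 85 x 14 mm; a bystander. Origin at the centre of its underside

How it is judged:
By the outcome, as a careful person would: the job done as asked, in the order asked, and still so for the second after the job is handed in, with the robot touching nothing.
It also fails if it takes over 38 s, if anything falls off the work surface, if the arm or the gripper's body presses on something with over 40 N, if the wrist force passes 120 N, or if a joint passes its speed limit or range.

ROBOT

A 6-joint arm with a two-finger parallel gripper is mounted at the origin on the work surface. World frame = base frame: x ahead of the robot, y to its left, z up, the work surface at z = 0. Lengths are in mm, angles in rad, forces in N, time in s.
With the tool pointing down it reaches from about 400 to 925 mm from the base axis. Payload 3.4 kg.
Tool frame: the origin (TCP) lies midway between the tips of the shut fingers; the grasp point (between the pads) lies 19 mm behind it; z points along the fingers, y is the line along which they close (so a half turn about z gives the same grasp; the last joint's range is limited). The gripper opens to 85 mm and grips with 20 to 120 N. Pads are 22 mm wide; open, the fingers measure 114 mm over their backs; the gripper's body (76 mm by 85 mm) begins 54 mm behind the grasp point. The pads swing forward as they close: fully open they stand 13 mm farther back than shut.
Start: joints at [1.069, 0.307, 1.506, -0, 1.328, -0.073], TCP at [238.573, 523.177, 231.305] pointing down, gripper open.
Joint ranges: [-3.12, 3.12], [-1.05, 2.28], [0.14, 2.33], [-1.42, 4.57], [0.1, 2.73], [-2.68, 2.68]. Speed limits (rad/s): [2.57, 2.57, 3.14, 3.14, 3.14, 3.14].

INTERFACE

Orientations are given as a unit quaternion [w, x, y, z].
In Python, from station import r, get_image gives the robot as it stands. The module is installed in compiled form; this text tells all that it offers.
- The arm moves only by the tool drive_tool, never from a script. Its argument "rows" is one flat list of numbers, 5 for each row, row after row: the shift along the tool's x, y, z each as a share of 0.1 m, from -1 to 1, then the turn about the tool's z as a share of 45 degrees, from -1 to 1, then the closure, from -1 (fully open) to 1 (shut), so that 0 is half open. A call has 1 to 5 rows; each row is the pose to reach, as a shift and turn from the pose commanded when the call began, along the tool's axes at that moment; what a row does not reach only later rows make up. A row lasts 1/10 s, in which the tool goes at most 50 mm and 8.59 degrees, less where a joint would pass 70% of its speed; a pose out of reach is approached as far as the arm can. A call with a number of a shift or a turn outside -1 to 1 is refused whole. A call with a gripper value outside its range is refused whole. The fingers move at their own pace and stop on an object; the grip force is fixed at half the most. Time passes only in rows, so rows that repeat a pose let the fingers close. It gives the time, the measured TCP pose, the force, the opening and the grip force at its end, in the units of the state.
- r.observe(): the state, without advancing time (a new reading comes with each control period).
- get_image(name): name is "side" or "top" or "wrist"; returns a dict with "color" (480x640x3 uint8, red, green, blue), "range_z" (480x640 float32, mm along the optical axis (not along the pixel's ray), 0 where there is no reading), "fx", "fy", "cx", "cy" (pixels), "position" and "attitude" of the camera in the world. Camera axes: x right, y down, z forward; pixel columns grow to the right and rows downward; lengths in mm; the calibration is good to about 2 mm. A picture is of the moment at which its call begins.
- r.job_done(): hands the job in; it is judged then, once.
The state is a dict: "time_s": time; "q": joint angles; "dq": joint speeds; "joint_torque": joint torques, N m; "tool_pos": TCP position; "orientation": TCP orientation; "ft_force": force on the tool from outside, world axes, zero at the start; "torque": the same for the moment, N m; "gripper_width": finger opening in mm; "gripper_force": force on a finger pad.
Only numpy, scipy, OpenCV 4.12 (cv2) and the standard library are available. Lean on these libraries where they do the work, as an engineer would, in place of code of your own. Each camera call takes 0.05 s, during which the arm holds its last target. There are 200 camera calls.

## Working session

There is one attempt and no reset: what is moved stays moved. The work goes in short steps, Python scripts to look and compute and a tool call to move; the robot and the scene stay as the last step left them, time stands still between calls to the robot, and variables do not carry over. Pictures are saved under pics/ and viewed, at most 10 in all, crops included, and the job is handed in when it is done.

Besides the shell and the picture viewer there is one more tool, called after "Request:" as name(argument=value, ...) on one line, values as JSON. drive_tool: Moves the arm, as the interface text tells. Shift numbers are shares of 0.1 m and turn numbers shares of 45 degrees, none past 1 either way. Its arguments: {"type":"object","properties":{"rows":{"type":"array","items":{"type":"number"}}},"required":["rows"]}

```bash
mkdir -p pics; cat > h.py <<'E'
import numpy as np,cv2
from station import r,get_image
from scipy.spatial.transform import Rotation as R
def rot(q): return R.from_quat([q[1],q[2],q[3],q[0]]).as_matrix()
def cam(n):
    g=get_image(n); a=np.array(g["attitude"],float)
    g["R"]=rot(a) if a.size==4 else a.reshape(3,3); g["p"]=np.array(g["position"],float); return g
def cloud(g):
    z=g["range_z"]; v,u=np.mgrid[:480,:640]
    c=np.stack([(u-g["cx"])/g["fx"]*z,(v-g["cy"])/g["fy"]*z,z],-1)
    P=c@g["R"].T+g["p"]; P[z==0]=np.nan; return P
def plane(g,u,v,h):
    d=g["R"]@np.array([(u-g["cx"])/g["fx"],(v-g["cy"])/g["fy"],1]); return g["p"]+d*(h-g["p"][2])/d[2]
E
python3 - <<'E'
from h import *
for n in("top","side"):
    g=cam(n); cv2.imwrite(f"pics/{n}0.png",g["color"][:,:,::-1]); print(n,g["p"],g["attitude"],g["fx"],g["cx"],g["cy"])
    np.savez(f"{n}0.npz",P=cloud(g),c=g["color"])
o=r.observe();print(o["time_s"],o["tool_pos"],o["orientation"],o["ft_force"])
E
```

```text
top [ 382.99669058   37.18735856 1068.15300191] [ 0.0807676  -0.69494202  0.70972602 -0.08259029] 504.76784746458657 318.1142538087065 235.48329178402852
side [ 365.36504112 -639.13901311  521.23052585] [-0.49298436  0.84981082 -0.16690494  0.08325097] 488.9592899036708 316.0660475852446 243.67468077379138
0.1 [238.27871724 522.616369   230.44836793] [-2.63392978e-04  2.12280511e-01  9.77208314e-01 -9.08874151e-04] [0.74599157 0.33673303 0.16428951]
```

View pics/top0.png

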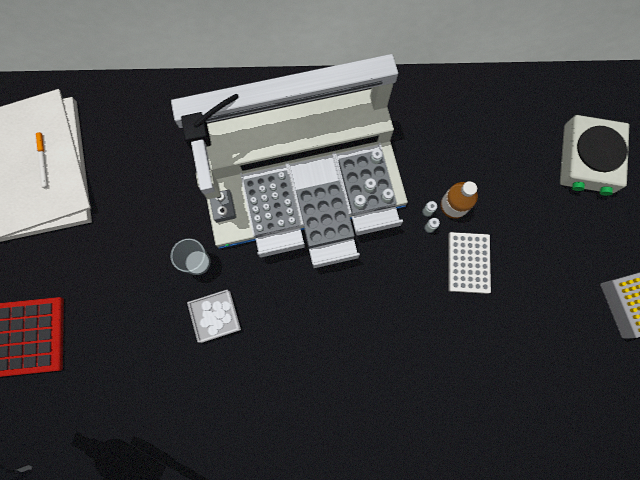

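View pics/side0.png

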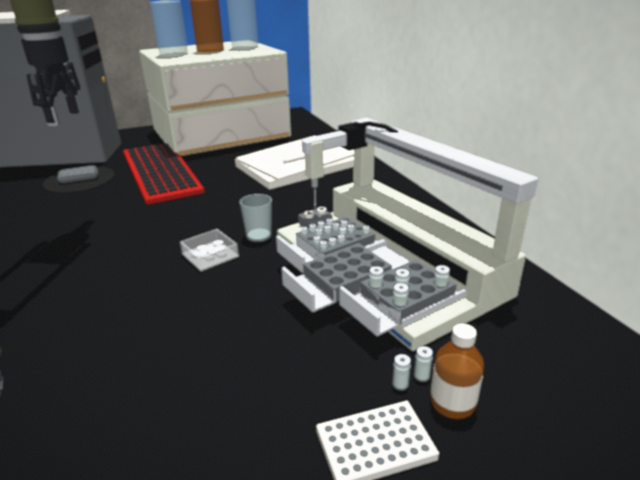

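The top view shows the slim tray on the left (trough around px 280,243), the empty tray in the middle and part-way out (334,254), and the wide tray on the right (377,220). The spare vials are near (430,215). The side view agrees. Next I'll measure the lips from range.

```bash
python3 - <<'E'
from h import *
d=np.load("top0.npz");P=d["P"];c=d["c"].astype(int)
np.set_printoptions(precision=1,suppress=True)
white=c.min(-1)>150
m=np.zeros((480,640),bool); m[200:275,245:410]=1
lip=m&(P[...,2]>58)&(P[...,2]<74)&white
n,l,s,ct=cv2.connectedComponentsWithStats(lip.astype(np.uint8))
for i in range(1,n):
    if s[i,4]<25: continue
    Q=P[l==i]; xy=Q[:,:2]; (cx,cy),(w,h),a=cv2.minAreaRect(xy.astype(np.float32))
    print(s[i],"c",cx,cy,"wh",w,h,a,"z",np.median(Q[:,2]))
# column profiles of z along image rows
for u in (280,335,380): print(u,[(v,*np.round(P[v,u]).astype(int),c[v,u].min()) for v in range(205,270,2) if v])
im=cv2.resize(d["c"][140:280,190:440,::-1],None,fx=3.2,fy=3.2,interpolation=cv2.INTER_CUBIC);cv2.imwrite("pics/crop0.png",im)
E
```

```text
[358 220  45  11 112] c 638.7939453125 -95.25100708007812 wh 5.753142833709717 92.93744659423828 11.849363327026367 z 66.99602552632126
[256 224   6   7  25] c 639.9920043945312 154.1327667236328 wh 14.245196342468262 10.271099090576172 54.946990966796875 z 72.27629625605312
[258 242  46  12 115] c 596.03271484375 108.82084655761719 wh 6.404932498931885 93.70490264892578 11.604353904724121 z 66.88812282675428
[313 253  46  12 117] c 570.5751953125 -2.3052711486816406 wh 5.283253192901611 92.85969543457031 11.431487083435059 z 67.19975146725642
280 [(205, np.int64(692), np.int64(111), np.int64(44), np.int64(94)), (207, np.int64(683), np.int64(110), np.int64(62), np.int64(127)), (209, np.int64(679), np.int64(110), np.int64(58), np.int64(131)), (211, np.int64(674), np.int64(110), np.int64(63), np.int64(108)), (213, np.int64(674), np.int64(111), np.int64(45), np.int64(47)), (215, np.int64(671), np.int64(111), np.int64(41), np.int64(72)), (217, np.int64(666), np.int64(111), np.int64(42), np.int64(116)), (219, np.int64(658), np.int64(110), np.int64(59), np.int64(158)), (221, np.int64(649),
[... 5226 characters left out ...]
), np.int64(-101), np.int64(2), np.int64(30)), (251, np.int64(597), np.int64(-101), np.int64(1), np.int64(23)), (253, np.int64(593), np.int64(-101), np.int64(1), np.int64(25)), (255, np.int64(589), np.int64(-101), np.int64(-1), np.int64(21)), (257, np.int64(585), np.int64(-101), np.int64(-3), np.int64(28)), (259, np.int64(581), np.int64(-101), np.int64(-4), np.int64(21)), (261, np.int64(575), np.int64(-100), np.int64(2), np.int64(22)), (263, np.int64(571), np.int64(-100), np.int64(-1), np.int64(20)), (265, np.int64(567), np.int64(-100), np.int64(-1), np.int64(29)), (267, np.int64(563), np.int64(-99), np.int64(-1), np.int64(31)), (269, np.int64(558), np.int64(-99), np.int64(1), np.int64(21))]
```

View pics/crop0.png

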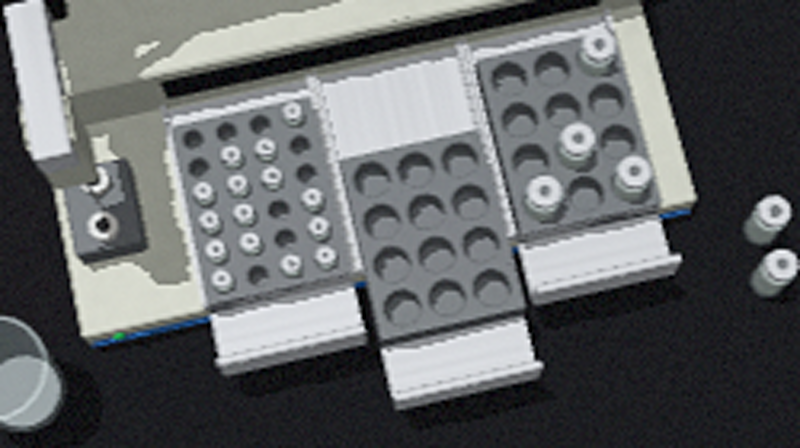

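Request:
drive_tool(rows=[-0.2, -0.146, 0, -0.161, 1, -0.4, -0.29, 0, -0.32, 1, -0.6, -0.44, 0, -0.48, 1, -0.8, -0.58, 0, -0.64, 1, -1, -0.73, 0, -0.807, 1])

```text
time_s: 0.6
tool_pos: [299.4, 414.2, 230.9]
orientation: [-0.0, -0.106, 0.994, -0.0]
ft_force: [1.0, -0.1, 0.3]
gripper_width: 12.2
gripper_force: 0.0
```

Request:
drive_tool(rows=[-0.15, -0.46, 0, 0, 1, -0.3, -0.93, 0, 0, 1, -0.3, -0.93, 0, 0, 1])

```text
time_s: 0.9
tool_pos: [349.5, 325.4, 230.9]
orientation: [-0.0, -0.1, 0.995, -0.002]
ft_force: [0.1, 1.2, -0.1]
gripper_width: -0.1
gripper_force: 0.0
```

Request:
drive_tool(rows=[-0.15, -0.46, 0, 0, 1, -0.3, -0.93, 0, 0, 1, -0.3, -0.93, 0, 0, 1])

```text
time_s: 1.2
tool_pos: [398.2, 241.6, 231.1]
orientation: [0.0, -0.1, 0.995, -0.001]
ft_force: [0.2, 0.9, 0.0]
gripper_width: 0.3
gripper_force: 0.0
```

Request:
drive_tool(rows=[-0.15, -0.46, 0, 0, 1, -0.3, -0.93, 0, 0, 1, -0.3, -0.93, 0, 0, 1])

```text
time_s: 1.5
tool_pos: [447.1, 157.4, 231.2]
orientation: [0.001, -0.1, 0.995, -0.001]
ft_force: [0.0, 0.8, -0.8]
gripper_width: -0.0
gripper_force: 0.0
```

Request:
drive_tool(rows=[-0.15, -0.46, 0.2, 0, 1, -0.3, -0.93, 0.4, 0, 1, -0.3, -0.93, 0.4, 0, 1])

```text
time_s: 1.8
tool_pos: [493.7, 73.6, 189.2]
orientation: [-0.001, -0.101, 0.995, -0.001]
ft_force: [-0.1, 0.1, 0.1]
gripper_width: -0.2
gripper_force: 0.0
```

Request:
drive_tool(rows=[-0.12, -0.45, 0.2, 0, 1, -0.25, -0.9, 0.6, 0, 1, -0.25, -0.9, 0.9, 0, 1, -0.25, -0.9, 0.9, 0, 1])

```text
time_s: 2.2
tool_pos: [532.4, -6.6, 97.0]
orientation: [-0.005, -0.102, 0.995, 0.001]
ft_force: [-1.2, 0.0, 0.0]
gripper_width: 0.3
gripper_force: 0.0
```

```bash
python3 - <<'E'
from h import *
np.set_printoptions(precision=1,suppress=True)
print(r.observe()["tool_pos"])
g=cam("wrist");cv2.imwrite("pics/w1.png",g["color"][:,:,::-1]);P=cloud(g);c=g["color"].astype(int)
lip=(P[...,2]>60)&(P[...,2]<72)&(c.min(-1)>140)
n,l,s,ct=cv2.connectedComponentsWithStats(lip.astype(np.uint8))
for i in range(1,n):
    if s[i,4]<150: continue
    Q=P[l==i]; print(s[i],cv2.minAreaRect(Q[:,:2].astype(np.float32)),np.median(Q[:,2]))
E
```

```text
[532.4  -6.6  97. ]
[216 343  56  18 509] ((577.7339477539062, -36.714195251464844), (5.06323766708374, 27.06173324584961), 11.982398986816406) 64.65076912372814
[369 343  40  18 456] ((562.9627075195312, 33.99187088012695), (5.291721343994141, 18.916118621826172), 11.527189254760742) 66.02703185017631
[314 413  15  18 184] ((613.31640625, 10.078303337097168), (9.733065605163574, 7.440776348114014), 12.213949203491211) 62.292877487560716
[444 421  26  19 214] ((600.1408081054688, 80.52926635742188), (11.161998748779297, 4.104944229125977), 88.13799285888672) 64.6097615666735
[569 420  37  20 312] ((585.6453857421875, 147.73280334472656), (14.930093765258789, 4.580615043640137), 86.17863464355469) 64.71709349683593
[ 20 423  47  21 519] ((646.404296875, -132.33837890625), (6.021467685699463, 20.78644561767578), 13.21661376953125) 65.53507281098223
[172 422  25  18 184] ((629.4718017578125, -60.68653869628906), (3.4785783290863037, 10.636245727539062), 27.45618438720703) 64.0296466183746
```

View pics/w1.png

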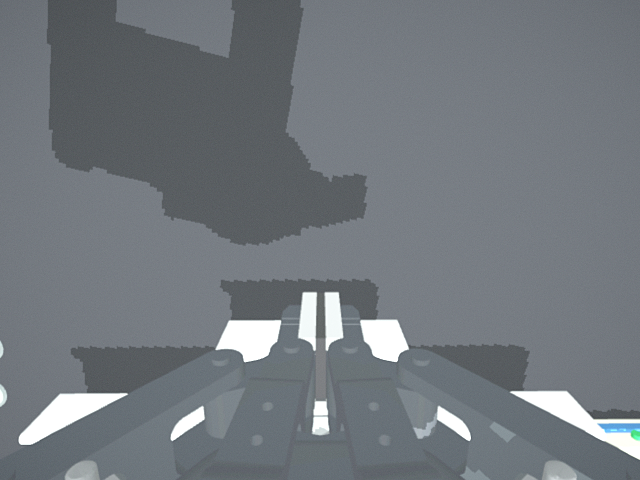

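The wrist view looks back past the fingers (tips near px 302-340,295). The empty lip is behind them (220-405,330), and its position matches the top view to about 1 mm. I'll descend and push.

Request:
drive_tool(rows=[0, 0, 0.25, 0, 1, 0, 0, 0.43, 0, 1, 0, 0, 0.43, 0, 1])

```text
time_s: 2.55
tool_pos: [534.3, -5.1, 58.3]
orientation: [-0.001, -0.104, 0.995, 0.001]
ft_force: [0.7, -0.3, 0.5]
gripper_width: 0.2
gripper_force: 0.0
```

Request:
drive_tool(rows=[-0.1, 0, 0, 0, 1, -0.2, 0, 0, 0, 1, -0.3, 0, 0, 0, 1, -0.4, 0, 0, 0, 1, -0.5, 0, 0, 0, 1])

```text
time_s: 3.05
tool_pos: [585.5, 3.2, 58.8]
orientation: [0.0, -0.103, 0.995, -0.0]
ft_force: [-2.6, -0.0, 1.9]
gripper_width: 0.1
gripper_force: 1.3
```

Request:
drive_tool(rows=[-0.05, 0, 0, 0, 1, -0.1, 0, 0, 0, 1, -0.13, 0, 0, 0, 1, -0.16, 0, 0, 0, 1, -0.16, 0, 0, 0, 1])

```text
time_s: 3.55
tool_pos: [600.9, 6.2, 58.2]
orientation: [0.0, -0.103, 0.995, 0.0]
ft_force: [-1.1, 0.9, -0.3]
gripper_width: -0.1
gripper_force: 0.2
```

Request:
drive_tool(rows=[-0.01, 0, 0, 0, 1, -0.02, 0, 0, 0, 1, -0.02, 0, 0, 0, 1])

```text
time_s: 3.85
tool_pos: [602.1, 6.5, 58.2]
orientation: [-0.0, -0.103, 0.995, -0.0]
ft_force: [-1.5, -1.4, -0.1]
gripper_width: -0.0
gripper_force: 0.9
```

Request:
drive_tool(rows=[-0.01, 0, 0, 0, 1, -0.02, 0, 0, 0, 1, -0.02, 0, 0, 0, 1])

```text
time_s: 4.15
tool_pos: [602.5, 6.6, 58.2]
orientation: [-0.002, -0.103, 0.995, -0.0]
ft_force: [-5.3, -2.5, 2.8]
gripper_width: -0.3
gripper_force: 2.8
```

Request:
drive_tool(rows=[-0.02, 0, 0, 0, 1, -0.03, 0, 0, 0, 1, -0.03, 0, 0, 0, 1])

```text
time_s: 4.45
tool_pos: [602.6, 6.6, 58.1]
orientation: [-0.004, -0.103, 0.995, -0.0]
ft_force: [-10.1, -4.5, 7.4]
gripper_width: -0.1
gripper_force: 5.6
```

```bash
python3 - <<'E'
from h import *
o=r.observe();print(o["tool_pos"],o["ft_force"])
E
```

```text
[602.55101561   6.63686403  58.0645786 ] [-10.05783217  -4.52692628   7.35410657]
```

Request:
drive_tool(rows=[0.2, 0, 0, 0, 1, 0.4, 0, 0, 0, 1, 0.4, 0, -0.4, 0, 1, 0.4, 0, -0.8, 0, 1, 0.4, 0, -0.8, 0, 1])

```text
time_s: 4.95
tool_pos: [573.5, -0.7, 144.3]
orientation: [0.007, -0.103, 0.995, -0.001]
ft_force: [-0.2, -0.3, 1.0]
gripper_width: -0.3
gripper_force: 0.0
```

```bash
python3 - <<'E'
from h import *
np.set_printoptions(precision=1,suppress=True)
o=r.observe();g=cam("top");P=cloud(g);c=g["color"].astype(int)
cv2.imwrite("pics/t2.png",cv2.resize(g["color"][140:280,190:440,::-1],None,fx=3,fy=3))
m=np.zeros((480,640),bool); m[200:275,245:410]=1
lip=m&(P[...,2]>60)&(P[...,2]<72)&(c.min(-1)>150)
n,l,s,ct=cv2.connectedComponentsWithStats(lip.astype(np.uint8))
for i in range(1,n):
    if s[i,4]<15: continue
    Q=P[l==i]; rc=cv2.minAreaRect(Q[:,:2].astype(np.float32));print(s[i],rc,"s",np.array(rc[0])@[.979,.205])
T=np.array([657.4,-91.4,46]);print(o["tool_pos"],rot(o["orientation"]).T@(T-o["tool_pos"]))
E
```

```text
[372 225   8   3  16] ((636.6851806640625, -86.2185287475586), (4.920784950256348, 14.200257301330566), 18.28316307067871) s 605.6399934768676
[258 245  31   9  78] ((592.5626220703125, 123.90396881103516), (5.203899383544922, 62.590816497802734), 11.717453956604004) s 605.5191206130982
[573.5  -0.7 144.3] [ -62.2 -105.6   99.5]
```

View pics/t2.png

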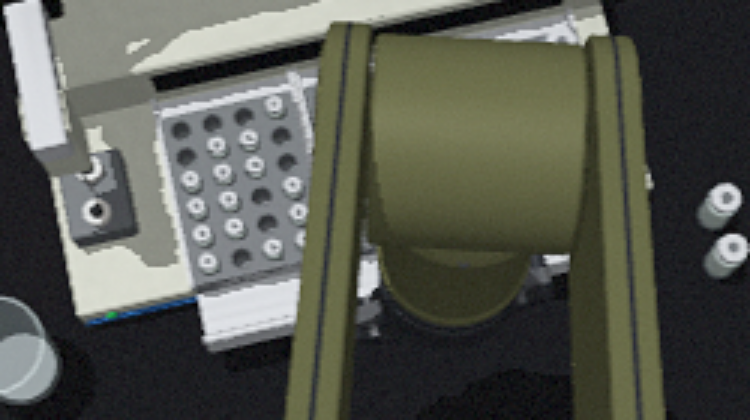

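The arm hides the middle tray, and the force has already shown it is at its stop. The slim lip hasn't moved. Moving over the wide trough.

Request:
drive_tool(rows=[-0.2, -0.35, 0, 0, 1, -0.4, -0.7, 0, 0, 1, -0.6, -1, 0, 0, 1, -0.6, -1, 0, 0, 1, -0.6, -1, 0, 0, 1])

```text
time_s: 5.5
tool_pos: [647.1, -86.5, 136.6]
orientation: [-0.001, -0.102, 0.995, 0.001]
ft_force: [-0.3, -0.1, 0.6]
gripper_width: 0.2
gripper_force: 0.0
```

```bash
python3 - <<'E'
from h import *
np.set_printoptions(precision=1,suppress=True)
T=np.array([657.4,-91.4,46]);o=r.observe();print(o["tool_pos"],rot(o["orientation"]).T@(T-o["tool_pos"]))
g=cam("wrist");P=cloud(g);c=g["color"].astype(int)
cv2.imwrite("pics/w3.png",g["color"][:,:,::-1])
lip=(P[...,2]>61)&(P[...,2]<71)&(c.min(-1)>120)
n,l,s,ct=cv2.connectedComponentsWithStats(lip.astype(np.uint8))
for i in range(1,n):
    if s[i,4]<150: continue
    Q=P[l==i]; rc=cv2.minAreaRect(Q[:,:2].astype(np.float32));print(s[i],rc,"s",np.array(rc[0])@[.979,.205],np.median(Q[:,2]))
E
```

```text
[647.1 -86.5 136.6] [-9.2 -7.  90.6]
[ 409  232  177   12 1851] ((618.200927734375, 6.918018341064453), (6.169404983520508, 95.75225067138672), 11.821135520935059) s 606.6369020118714 68.48697196264112
[597 233  43  11 427] ((604.5794677734375, 73.10401916503906), (6.40706205368042, 23.307451248168945), 11.155917167663574) s 606.8696228790284 68.46218932002932
[ 223  234  173   11 1734] ((639.7291870117188, -94.88003540039062), (6.289906024932861, 94.67633056640625), 11.9732666015625) s 606.8444668273926 68.54476424452784
[340 300  51  59 634] ((689.9999389648438, -50.894554138183594), (39.01078796386719, 29.76924705505371), 12.164802551269531) s 665.0765566482544 62.523668998066796
[ 403  301  110   50 1432] ((676.4956665039062, 2.7175140380859375), (33.70859146118164, 63.022926330566406), 11.177163124084473) s 662.8463478851319 62.58500274714321
[261 302  40  16 168] ((687.3081665039062, -102.79491424560547), (10.850778579711914, 23.202239990234375), 10.939458847045898) s 651.8017375869752 62.486028088145545
```

View pics/w3.png

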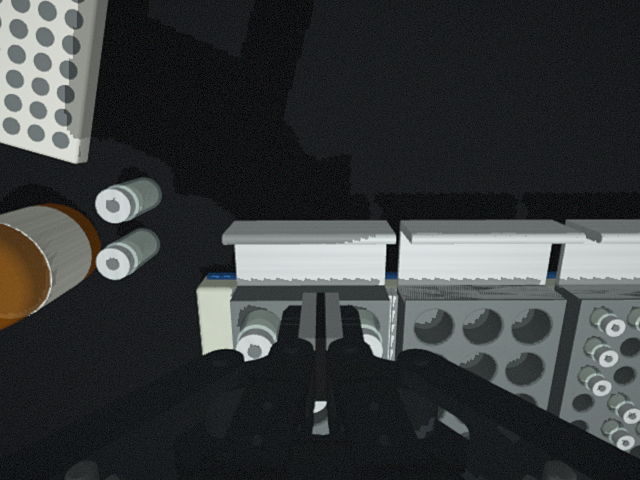

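All three lips now measure s≈606.7, so the empty tray is home and the other two haven't moved. The wide lip is at px 223-395,235, and the fingertips (302-340,295) are still above it. Next I'll move over the trough centre and descend.

Request:
drive_tool(rows=[-0.1, -0.04, 0, 0, 1, -0.1, -0.04, 0.3, 0, 1, -0.1, -0.04, 0.55, 0, 1, -0.1, -0.04, 0.55, 0, 1])

```text
time_s: 5.95
tool_pos: [654.8, -86.5, 79.7]
orientation: [-0.004, -0.103, 0.995, 0.001]
ft_force: [-0.7, 0.1, -0.6]
gripper_width: -0.1
gripper_force: 0.0
```

Request:
drive_tool(rows=[-0.02, 0, 0, 0, 1, -0.02, 0, 0.15, 0, 1, -0.02, 0, 0.3, 0, 1, -0.02, 0, 0.31, 0, 1, -0.02, 0, 0.31, 0, 1])

```text
time_s: 6.45
tool_pos: [659.1, -87.5, 51.5]
orientation: [-0.001, -0.103, 0.995, 0.0]
ft_force: [1.2, 0.5, 0.4]
gripper_width: -0.4
gripper_force: 0.0
```

Request:
drive_tool(rows=[0.03, 0, 0.02, 0, 1, 0.06, 0, 0.03, 0, 1, 0.09, 0, 0.03, 0, 1, 0.13, 0, 0.03, 0, 1, 0.18, 0, 0.03, 0, 1])

```text
time_s: 6.95
tool_pos: [642.8, -91.3, 49.7]
orientation: [0.001, -0.103, 0.995, -0.0]
ft_force: [1.9, 1.8, -1.1]
gripper_width: 0.1
gripper_force: 1.2
```

Request:
drive_tool(rows=[0.06, 0, 0, 0, 1, 0.12, 0, 0, 0, 1, 0.18, 0, 0, 0, 1, 0.24, 0, 0, 0, 1, 0.3, 0, 0, 0, 1])

```text
time_s: 7.45
tool_pos: [612.6, -97.7, 49.7]
orientation: [0.0, -0.103, 0.995, -0.0]
ft_force: [3.3, -0.3, 1.7]
gripper_width: 0.4
gripper_force: 1.2
```

Request:
drive_tool(rows=[0.06, 0, 0, 0, 1, 0.12, 0, 0, 0, 1, 0.18, 0, 0, 0, 1, 0.24, 0, 0, 0, 1, 0.3, 0, 0, 0, 1])

```text
time_s: 7.95
tool_pos: [583.0, -103.8, 49.3]
orientation: [0.0, -0.103, 0.995, -0.0]
ft_force: [2.8, -0.3, 1.8]
gripper_width: -0.1
gripper_force: 1.2
```

Request:
drive_tool(rows=[0.06, 0, 0, 0, 1, 0.12, 0, 0, 0, 1, 0.18, 0, 0, 0, 1, 0.24, 0, 0, 0, 1, 0.3, 0, 0, 0, 1])

```text
time_s: 8.45
tool_pos: [553.6, -109.9, 49.3]
orientation: [0.0, -0.103, 0.995, -0.0]
ft_force: [1.8, -0.7, 1.3]
gripper_width: 0.0
gripper_force: 1.2
```

Request:
drive_tool(rows=[0.02, 0, 0, 0, 1, 0.04, 0, 0, 0, 1, 0.06, 0, 0, 0, 1, 0.08, 0, 0, 0, 1, 0.08, 0, 0, 0, 1])

```text
time_s: 8.95
tool_pos: [545.5, -111.2, 49.1]
orientation: [-0.001, -0.103, 0.995, 0.0]
ft_force: [1.5, 0.8, -0.5]
gripper_width: -0.1
gripper_force: 0.5
```

Request:
drive_tool(rows=[0.01, 0, 0, 0, 1, 0.02, 0, 0, 0, 1, 0.03, 0, 0, 0, 1, 0.03, 0, 0, 0, 1])

```text
time_s: 9.35
tool_pos: [543.5, -111.7, 49.2]
orientation: [0.0, -0.103, 0.995, 0.0]
ft_force: [3.1, 2.1, -2.3]
gripper_width: -0.1
gripper_force: 1.6
```

Request:
drive_tool(rows=[0.01, 0, 0, 0, 1, 0.02, 0, 0, 0, 1, 0.03, 0, 0, 0, 1, 0.03, 0, 0, 0, 1])

```text
time_s: 9.75
tool_pos: [543.5, -111.9, 49.4]
orientation: [0.003, -0.102, 0.995, 0.0]
ft_force: [9.7, 4.6, -6.1]
gripper_width: 0.2
gripper_force: 4.7
```

Request:
drive_tool(rows=[0.01, 0, 0, 0, 1, 0.02, 0, 0, 0, 1, 0.03, 0, 0, 0, 1, 0.03, 0, 0, 0, 1])

```text
time_s: 10.15
tool_pos: [543.5, -112.1, 49.7]
orientation: [0.006, -0.102, 0.995, 0.0]
ft_force: [14.0, 9.0, -10.6]
gripper_width: 0.1
gripper_force: 7.7
```

At the stop: the tool no longer moves and the force rises. Backing off the lip and lifting.

Request:
drive_tool(rows=[-0.06, 0, 0, 0, 1, -0.12, 0, 0, 0, 1, -0.12, 0, 0, 0, 1, -0.12, 0, 0, 0, 1])

```text
time_s: 10.55
tool_pos: [548.3, -110.8, 49.1]
orientation: [-0.001, -0.103, 0.995, 0.0]
ft_force: [-0.7, -0.5, 0.3]
gripper_width: -0.2
gripper_force: 0.0
```

Request:
drive_tool(rows=[0, 0, -0.25, 0, 1, 0, 0, -0.6, 0, 1, 0, 0, -1, 0, 1, 0, 0, -1, 0, 1])

```text
time_s: 10.95
tool_pos: [552.2, -112.0, 154.7]
orientation: [0.005, -0.103, 0.995, -0.002]
ft_force: [0.9, -0.4, -0.4]
gripper_width: -0.3
gripper_force: 0.0
```

Request:
drive_tool(rows=[0.4, 0, -0.3, 0, 1, 0.8, 0, -0.6, 0, 1, 1, 0, -0.6, 0, 1, 1, 0, -0.6, 0, 1])

```text
time_s: 11.35
tool_pos: [447.6, -131.2, 209.5]
orientation: [-0.001, -0.102, 0.995, 0.0]
ft_force: [-0.3, 0.9, -0.7]
gripper_width: 0.4
gripper_force: 0.0
```

Request:
drive_tool(rows=[0, 0.5, 0, 0, 1, 0, 1, 0, 0, 1, 0, 1, 0, 0, 1, 0, 1, 0, 0, 1])

```text
time_s: 11.75
tool_pos: [430.7, -32.2, 208.6]
orientation: [-0.0, -0.104, 0.995, -0.0]
ft_force: [-0.0, -1.7, 1.0]
gripper_width: 0.1
gripper_force: 0.0
```

Request:
drive_tool(rows=[0, 0.5, 0, 0, 1, 0, 1, 0, 0, 1, 0, 1, 0, 0, 1, 0, 1, 0, 0, 1])

```text
time_s: 12.15
tool_pos: [411.0, 64.7, 209.0]
orientation: [-0.0, -0.104, 0.995, -0.0]
ft_force: [0.3, 0.5, 0.4]
gripper_width: -0.1
gripper_force: 0.0
```

Request:
drive_tool(rows=[0, 0.5, 0, 0, 1, 0, 1, 0, 0, 1, 0, 1, 0, 0, 1, 0, 1, 0, 0, 1])

```text
time_s: 12.55
tool_pos: [390.8, 162.0, 209.0]
orientation: [0.0, -0.103, 0.995, -0.001]
ft_force: [0.2, -0.3, -0.4]
gripper_width: 0.0
gripper_force: 0.0
```

```bash
python3 - <<'E'
from h import *
o=r.observe();g=cam("top");P=cloud(g);c=g["color"].astype(int);print(o["tool_pos"],o["time_s"])
cv2.imwrite("pics/t4.png",cv2.resize(g["color"][140:300,190:480,::-1],None,fx=2.7,fy=2.7))
m=np.zeros((480,640),bool); m[200:300,245:420]=1
lip=m&(P[...,2]>60)&(P[...,2]<72)&(c.min(-1)>150)
n,l,s,ct=cv2.connectedComponentsWithStats(lip.astype(np.uint8))
for i in range(1,n):
    if s[i,4]<30: continue
    Q=P[l==i]; rc=cv2.minAreaRect(Q[:,:2].astype(np.float32));print(s[i],rc,"s",np.array(rc[0])@[.979,.205])
E
```

```text
[390.79529851 161.96208463 209.04220966] 12.55
[308 231  46  12 115] ((617.3515014648438, 6.796958923339844), (6.536924839019775, 94.1298828125), 11.658953666687012) s 605.7804965133666
[258 242  46  12 116] ((595.8208618164062, 108.66567993164062), (5.607059478759766, 93.4291763305664), 11.98069953918457) s 605.585088104248
[371 271  46  13 124] ((531.054931640625, -116.71942138671875), (5.420358657836914, 93.40225982666016), 11.857977867126465) s 495.9752966918946
```

View pics/t4.png

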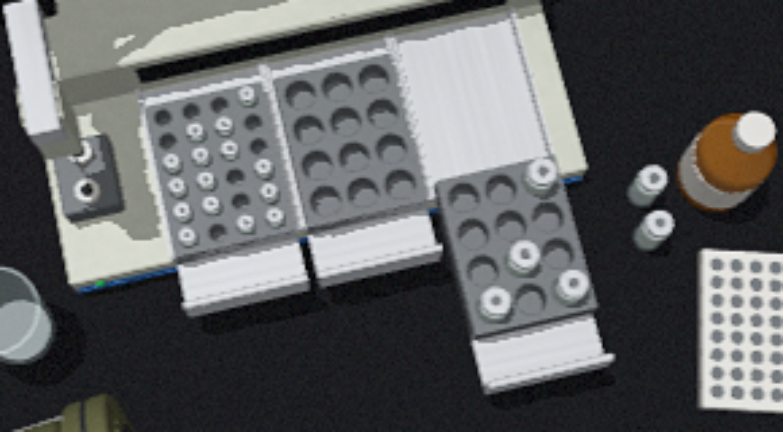

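The wide tray is 110 mm out (s 605.8 → 496.0), with all four vials standing in their holes (crop px 495,300; 573,283; 524,255; 541,172). The empty and slim trays are home, and the bystanders haven't moved.

```bash
python3 -c "
from station import r
print(r.job_done())"
```

```text
the job is handed in; nothing more can be done
None
```

The job is handed in: the empty tray is fully home, the wide-vial tray is drawn out 110 mm to its stop with all four vials standing, and the slim tray is still shut, with 12.6 s of the 38 s used at the last check.

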